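Calibrate a photometer with an upright reference glass and its recessed key

ROBOT

A 6-joint arm with a two-finger parallel gripper is mounted at the origin on the work surface; the furniture and walls round the work are solid. World frame = base frame: x ahead of the robot, y to its left, z up, the work surface at z = 0. Lengths are in mm, angles in rad, forces in N, time in s.
With the tool pointing down it reaches from about 300 to 775 mm from the base axis. Payload 14.6 kg.
Tool frame: the origin (TCP) lies on the centre line of the jaws, within the pads' length; the fingertips stand 8 mm ahead of it and the grasp point (between the pads) lies 11 mm behind it; z points along the fingers, y is the line along which they close (so a half turn about z gives the same grasp; the last joint's range is limited). The gripper opens to 94 mm and grips with 3 to 60 N. Pads are 16 mm wide; open, the fingers measure 119 mm over their backs; the gripper's body (75 mm by 177 mm) begins 78 mm behind the grasp point.
Start: joints at [1.196, 0.3, 1.521, -0, 1.321, -0.067], TCP at [166.627, 524.142, 213.446] pointing down, gripper open.
Joint ranges: [-3.03, 3.03], [-0.79, 2.21], [0.23, 2.52], [-1.04, 4.18], [0, 3.07], [-2.55, 2.55]. Speed limits (rad/s): [2.22, 2.22, 2.57, 3.14, 3.14, 3.14].

INTERFACE

Orientations are given as [roll, pitch, yaw] about the fixed x, y, z axes, in that order (R = Rz(yaw) Ry(pitch) Rx(roll)).
In Python, from cell import manip gives the robot as it stands.
- The arm moves only by the tool jog_arm, never from a script. Its argument "rows" is one flat list of numbers, 7 for each row, row after row: the shift along the world's x, y, z in cm, then the turn, a rotation vector about the world's x, y, z in rad, then the closure, from 0 (fully open) to 1 (shut). In form: [dx, dy, dz, rx, ry, rz, fingers, dx, dy, dz, rx, ry, rz, fingers, ...]. A call has 1 to 20 rows; each row shifts and turns the commanded pose from where the row before left it; what a row does not reach is not made up. A row lasts 1/12 s, in which the tool goes at most 41.7 mm and 7.16 degrees, less where a joint would pass 70% of its speed; a pose out of reach is approached as far as the arm can. A call with a gripper value outside its range is refused whole. The fingers move at their own pace and stop on an object; "newtons" is the grip in N (left out, the last holds). Time passes only in rows, so rows that do not move let the fingers close. It gives the time, the measured TCP pose, the force, the opening and the grip force at its end, in the units of the state.
- manip.read_state(): the state, without advancing time (a new reading comes with each control period).
- manip.camera(name): name is "scene" or "top" or "wrist"; returns (picture, depth): 400x640x3 uint8, blue, green, red; 400x640 float32, mm along the optical axis (not along the pixel's ray), 0 where there is no reading.
- manip.camera_model(name): a dict with "K" (3x3 intrinsics, pixels), "k1" (the pictures are not rectified: a ray, as slopes to the right and down, at radius r is drawn at 1 + k1 r^2 times it, then the intrinsics apply), "R" (3x3) and "t" (3): a world point X has camera coordinates R X + t. Camera axes: x right, y down, z forward; pixel columns grow to the right and rows downward; lengths in mm; the calibration is good to about 2 mm. A picture is of the moment at which its call begins: read the wrist's pose just before it. camera_model takes no time and is no camera call; for the wrist camera it gives the pose at the moment of the call.
- manip.sign_off(): hands the job in; it is judged then, once.
The state is a dict: "clock": time; "joints": joint angles; "qd": joint speeds; "effort": joint torques, N m; "eef_pos": TCP position; "eef_rot": TCP orientation; "wrist_force": force on the tool from outside, world axes, zero at the start; "moment": the same for the moment, N m; "finger_gap": finger opening in mm; "finger_force": force on a finger pad.
Only numpy, scipy, OpenCV 4.12 (cv2) and the standard library are available. Lean on these libraries where they do the work, as an engineer would, in place of code of your own. Each camera call takes 0.05 s, during which the arm holds its last target. There are 200 camera calls.

TASK

Calibrate the photometer: take the reference glass with the yellow grip out of the sloping storage block and lower it upright into the photometer's slot until it stands on the bottom, without dropping it in. Then, with the stylus, press the recessed orange key all the way down and hold it for about a second, and stand the stylus tip down back in its stand. Do not press that key before the glass is in, and leave the other glasses and the things around as they are.

Things in the scene. Friction and masses are not known exactly. Their poses are not given: they have to be found in the camera images.
- photometer: white bench photometer with blue-grey side cheeks, 204 (x) x 182 (y) x 94 mm high, fixed. Origin: centre of its underside; x to its back, y to its left, z up. Its front, facing -x, is a console sloping at 35 deg with display, three flat blue and grey keys and, low at its right, the recessed orange calibration key. Behind it a level top, z = 92 mm, with one slot in a dark frame
- slot_floor (a point): centre of the floor of the photometer's slot, 46 mm behind the photometer's origin at z = 62 mm; axes as the photometer's. The slot is 39.5 mm long along x, 12 mm wide along y and 30 mm deep, with a 2 mm chamfer round its mouth at z = 92 mm. A glass stands in it with its 36 mm along the slot's length and reaches 50 mm out
- key_recess (a point): centre of the mouth of the calibration key's recess, in the plane of the sloping console; its z axis points out of the console (up and to the photometer's front, 35 deg from vertical). The recess is a round bore of 12 mm diameter along that axis, with a 1.5 mm chamfer; the key's face lies 8 mm down it. Only a thin tool held along the axis gets in
- key_cap (a point): centre of the key's orange face (10 mm diameter), moves with the key; 8 mm inside the recess at rest
- cal_button (a joint): travel of the spring-loaded calibration key into the console, m: 0 up, 0.004 fully pressed; takes about 2 N to start and 4 N to reach the stop, springs back by itself; counts as pressed beyond 0.0025
- glass_block: grey storage block for three reference glasses, fixed, about 90 (x) x 184 (y) x 63 mm high. Origin: centre of its underside; x to its back. Its face slopes at 30 deg, facing -x, with three slots square to the face, 56 mm apart along y, each 38 mm up the slope x 12 mm along y, 26 mm deep: the glasses lean 30 deg from vertical, tops toward the block's front (-x)
- stylus_stand: weighted stand of the stylus, fixed: dark steel foot 74 mm across and 10 mm high with an aluminium tube in the middle, mouth at z = 62 mm. Origin: centre of its underside. Bore 13 mm diameter, widening to 21 mm over the top 8 mm; its floor at z = 10 mm
- stand_floor (a point): centre of the floor of the stand's bore, z = 10 mm
- stylus: slim round stylus, 130 mm long, 30 g, standing tip down in its stand and reaching 78 mm out of it: black barrel 11 mm diameter with steel rings and an orange end, and from 24 mm down a taper to a steel tip, 5 mm diameter over the last 16 mm. Origin: the point of the tip; z runs along it to the orange end
- glass_yellow: framed reference glass, yellow grip: the one to use; plate 36 mm (its x) x 10 mm (its y) x 80 mm (its z), 60 g; black frame, window below, yellow grip on the upper 30 mm. Origin: centre of its foot; z runs up to the grip. Starts 26 mm deep in one of the block's three slots (which varies), leaning 30 deg, its x up the slope. Grip it across the 10 mm; either way round is right in the photometer
- glass_blue: framed reference glass, blue grip: plate 36 mm (its x) x 10 mm (its y) x 80 mm (its z), 60 g; black frame, window below, blue grip on the upper 30 mm. Origin: centre of its foot; z runs up to the grip. Starts 26 mm deep in one of the block's three slots (which varies), leaning 30 deg, its x up the slope. Grip it across the 10 mm; either way round is right in the photometer
- glass_red: framed reference glass, red grip: plate 36 mm (its x) x 10 mm (its y) x 80 mm (its z), 60 g; black frame, window below, red grip on the upper 30 mm. Origin: centre of its foot; z runs up to the grip. Starts 26 mm deep in one of the block's three slots (which varies), leaning 30 deg, its x up the slope. Grip it across the 10 mm; either way round is right in the photometer
- reagent: 100 ml bottle with a blue screw cap, 56 mm diameter, 100 mm high, bystander; origin: centre of its underside
- dropper: amber dropper bottle, 34 mm diameter, 97 mm high, bystander; origin: centre of its underside
- carton_low: small white carton, 42x70x71 mm, bystander; origin: centre of its underside
- timer: white countdown timer lying face up, 58x66x17 mm, bystander; origin: centre of its underside
- pen: felt marker lying on the worktop, 12x132x14 mm, bystander; origin: centre of its underside

How it is judged (in metres and radians):
On the way, in this order (a step that is already met when the one before it is completed fails the run):
1. the yellow-grip reference glass stands upright on the floor of the photometer's slot and is let go (z of glass_yellow in the frame of slot_floor below 0.004 m and horizontal distance between glass_yellow and slot_floor below 0.004 m and angle between glass_yellow's own z axis and vertical below 0.1 rad and contact force between the fingers and glass_yellow below 0.1 N), for 0.2 s.
2. the stylus tip presses the recessed key fully down and holds it, with the glass still standing in the slot (value of joint cal_button above 0.0025 m and distance between stylus and key_cap below 0.006 m and z of glass_yellow in the frame of slot_floor below 0.004 m and horizontal distance between glass_yellow and slot_floor below 0.004 m and angle between glass_yellow's own z axis and vertical below 0.1 rad), for 0.6 s.
At the end, for the whole second after the job is handed in: Yellow glass let go, at rest in the slot: foot within 4 mm of the floor's centre and height, tilt under 0.1 rad. Key up (under 1 mm). Stylus let go, at rest tip down in its stand: tip within 8 mm of the bore's centre, 6 mm of its floor, tilt under 0.12. Other glasses within 12 mm of their starts (all of step 1 and value of joint cal_button below 0.001 m and horizontal distance between stylus and stand_floor below 0.008 m and z of stylus in the frame of stand_floor below 0.006 m and angle between stylus's own z axis and vertical below 0.12 rad and contact force between the fingers and stylus below 0.1 N and linear speed of each of stylus, glass_yellow below 0.02 m/s and distance of each of glass_blue, glass_red from where it was at the start of the episode below 0.012 m); the robot touches nothing.
It fails at once if the calibration key is pressed (2 mm or more) while the yellow glass is not down in the slot (value of joint cal_button above 0.002 m and (z of glass_yellow in the frame of slot_floor above 0.008 m or horizontal distance between glass_yellow and slot_floor above 0.01 m)).
It fails at once if the yellow glass is dropped into the slot (let go above it or in it, more than 10 mm over the slot's floor) (horizontal distance between glass_yellow and slot_floor below 0.03 m and z of glass_yellow in the frame of slot_floor above 0.01 m and contact force between the fingers and glass_yellow below 0.02 N).
It fails at once if the blue or red glass is moved more than 30 mm (distance of any of glass_blue, glass_red from where it was at the start of the episode above 0.03 m).
It fails at once if a bystander (bottle, dropper bottle, carton, timer, marker) is moved more than 30 mm (distance of any of reagent, dropper, carton_low, timer, pen from where it was at the start of the episode above 0.03 m).
It also fails if it takes over 72 s, if anything falls off the work surface, if the arm or the gripper's body presses on something with over 40 N, if the wrist force passes 120 N, or if a joint passes its speed limit or range.

## Working session

There is one attempt and no reset: what is moved stays moved. The work goes in short steps, Python scripts to look and compute and a tool call to move; the robot and the scene stay as the last step left them, time stands still between calls to the robot, and variables do not carry over. Pictures are saved under pics/ and viewed, at most 10 in all, crops included, and the job is handed in when it is done.

Besides the shell and the picture viewer there is one more tool, called after ">>>" as name(argument=value, ...) on one line, values as JSON. jog_arm: Moves the arm, as the interface text tells. Its arguments: {"type":"object","properties":{"rows":{"type":"array"},"newtons":{"type":"number"}},"required":["rows"]}

```bash
ls; mkdir -p pics; cat > h.py <<'E'
import numpy as np, cv2
from cell import manip
def ray2w(m,u,v,d):
    K=np.array(m["K"]);k=m["k1"];R=np.array(m["R"]);t=np.array(m["t"])
    xd=np.array([(u-K[0,2])/K[0,0],(v-K[1,2])/K[1,1]]);x=xd.copy()
    for _ in range(20): x=xd/(1+k*(x@x))
    return R.T@(np.array([x[0]*d,x[1]*d,d])-t)
def plane(m,u,v,z):
    a=ray2w(m,u,v,0);b=ray2w(m,u,v,1000);return a+(b-a)*(z-a[2])/(b[2]-a[2])
def proj(m,X):
    c=np.array(m["R"])@np.array(X)+np.array(m["t"]);x=c[:2]/c[2];x=x*(1+m["k1"]*(x@x))
    K=np.array(m["K"]);return K[:2,:2]@x+K[:2,2]
def cloud(m,d):
    K=np.array(m["K"]);v,u=np.mgrid[0:400,0:640]
    a=np.stack([(u-K[0,2])/K[0,0],(v-K[1,2])/K[1,1]],-1);x=a.copy()
    for _ in range(20): x=a/(1+m["k1"]*(x**2).sum(-1,keepdims=True))
    c=np.concatenate([x,np.ones_like(x[...,:1])],-1)*d[...,None]
    return (c-np.array(m["t"]))@np.array(m["R"])
E
python3 - <<'E'
from h import *
for n in("scene","top"):
    m=manip.camera_model(n);p,d=manip.camera(n);np.savez(n+".npz",p=p,d=d,**{k:np.array(x) for k,x in m.items()})
    cv2.imwrite(f"pics/{n}0.png",cv2.resize(p,(800,500)))
    print(n,m)
print(manip.read_state())
E
```

```text
pics
scene {'K': array([[499.26877391,   0.        , 309.97663019],
       [  0.        , 499.26877391, 200.23944702],
       [  0.        ,   0.        ,   1.        ]]), 'k1': -0.01329254084996999, 'R': array([[ 0.74886472, -0.66265949, -0.00916625],
       [-0.37751883, -0.41518086, -0.82771033],
       [ 0.54468445,  0.6233035 , -0.56108074]]), 't': array([-464.96944073,  240.30189068, 1339.22574521])}
top {'K': array([[415.71612903,   0.        , 318.34125168],
       [  0.        , 415.71612903, 200.16226066],
       [  0.        ,   0.        ,   1.        ]]), 'k1': 0.012749015644473168, 'R': array([[-2.19839716e-02, -9.99758264e-01,  3.43316520e-04],
       [-9.95839486e-01,  2.18674226e-02, -8.84620425e-02],
       [ 8.84331506e-02, -2.28663517e-03, -9.96079489e-01]]), 't': array([ -41.42219333,  572.02854148, 1470.77636897])}
{'clock': 0.1, 'joints': array([ 1.19644504e+00,  3.00409352e-01,  1.52153168e+00, -3.43083080e-05,
        1.32070543e+00, -6.66161780e-02]), 'qd': array([ 0.00090761, -0.00033262,  0.00015288,  0.00017638,  0.00023529,
        0.00044017]), 'effort': array([ 2.30449994e-03, -5.32642114e+01, -3.53285551e+01,  7.09946570e-02,
        2.34334875e-02, -6.51967525e-05]), 'eef_pos': array([166.52898926, 523.93665568, 212.94109552]), 'eef_rot': array([-3.14053897e+00, -3.69904821e-05,  2.83386603e+00]), 'wrist_force': array([-0.73953339, -0.83745236,  0.25417659]), 'moment': array([-0.01269201, -0.00861559,  0.07469982]), 'finger_force': 0.0, 'finger_gap': 93.9828970604965}
```

View pics/top0.png

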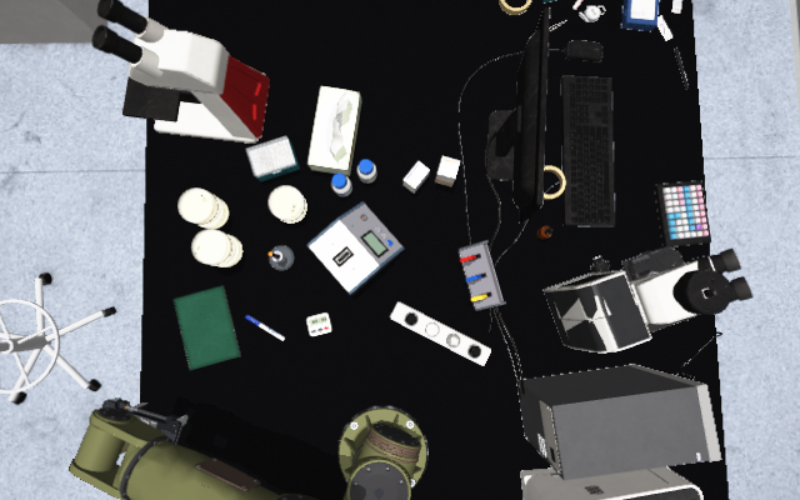

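View pics/scene0.png

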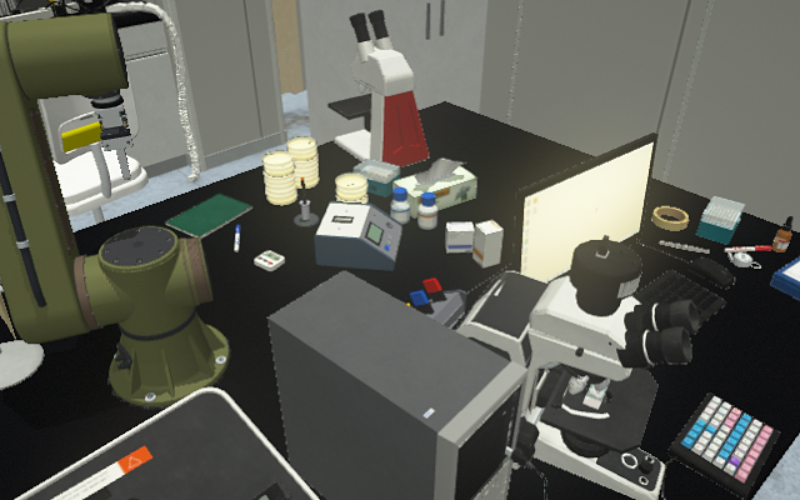

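The top view shows the photometer at about (355,248), with its console to the upper right and its slot at (343,256). The block is at (482,278) with yellow at (480,297), and the stylus stand is at (282,258). The reagent and dropper bottles, cartons, timer and pen are all near the work. Next I'll enlarge both areas and get coarse positions.

```bash
python3 - <<'E'
from h import *
z=np.load("top.npz");m={k:z[k] for k in("K","k1","R","t")};p,d=z["p"],z["d"]
a=cv2.resize(p[155:245,205:335],None,fx=6,fy=6,interpolation=cv2.INTER_CUBIC)[:, :780]
cv2.imwrite("pics/t1.png",cv2.resize(p[150:250,205:412],(800,386),interpolation=cv2.INTER_CUBIC))
W=cloud(m,d)
for n,(u,v) in dict(slot=(343,256),disp=(375,245),y=(480,297),b=(475,279),r=(470,260),stand=(282,258),tip=(271,253),phot=(355,248),reag=(341,184),drop=(367,170),timer=(319,324),cart=(416,177),cart2=(448,170)).items():
    u,v=int(u/1.25),int(v/1.25);print(n,W[v,u].round(0))
for n in("wrist",): print(manip.camera_model(n))
E
```

```text
slot [557. 101.  74.]
disp [582.   9.  80.]
y [ 434. -275.   93.]
b [ 482. -263.   92.]
r [ 537. -257.   47.]
stand [554. 273.  63.]
tip [563. 287. 134.]
phot [576.  64.  87.]
reag [752. 102. 102.]
drop [790.  29. 100.]
timer [365. 178.  10.]
cart [ 777. -107.   66.]
cart2 [ 784. -196.  104.]
{'K': array([[345.13214602,   0.        , 317.12942515],
       [  0.        , 345.13214602, 201.52346916],
       [  0.        ,   0.        ,   1.        ]]), 'k1': -0.06210999695988454, 'R': array([[ 3.02394493e-01,  9.53182738e-01, -4.87358218e-04],
       [ 9.13222013e-01, -2.89570499e-01,  2.86660915e-01],
       [ 2.73099111e-01, -8.71297483e-02, -9.58031984e-01]]), 't': array([-550.60777359,  -31.0170305 ,  391.93860414])}
```

View pics/t1.png

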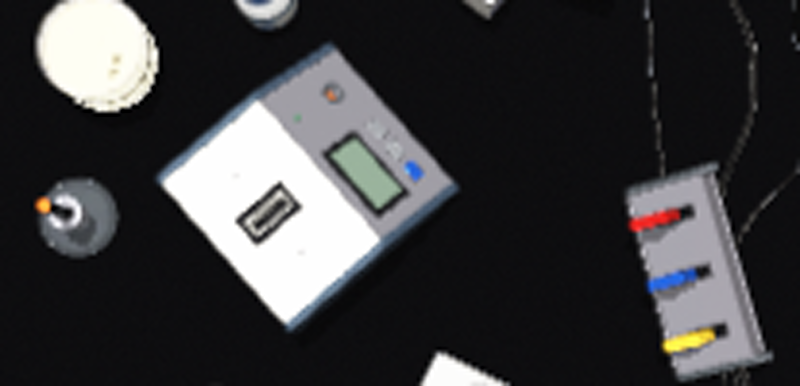

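The enlarged crop, in its own pixels, shows the slot at (268,213), the orange key at (332,92) at the console's right, and the stylus end at (44,206) over a foot at (80,218). The block's grips run red (655,220), blue (675,280), yellow (695,340), with tops toward image left. Next, wrist views.

```bash
cat >> h.py <<'E'
from scipy.spatial.transform import Rotation as Ro
def snap(name):
    s=manip.read_state();m=manip.camera_model("wrist");p,d=manip.camera("wrist")
    np.savez(name+".npz",p=p,d=d,**{k:np.array(x) for k,x in m.items()});return s,m,p,d
def load(name):
    z=np.load(name+".npz");return {k:z[k] for k in("K","k1","R","t")},z["p"],z["d"]
E
python3 - <<'E'
from h import *
s=manip.read_state();m=manip.camera_model("wrist")
T=Ro.from_euler("xyz",s["eef_rot"]).as_matrix()
c=-m["R"].T@m["t"];print("cam",c,"in tool",T.T@(c-s["eef_pos"]));print((m["R"]@T).T.round(3));print(T.round(3))
E
```

```text
cam [ 87.78810919 549.99772041 384.11274565] in tool [  82.94203893    0.80642996 -171.16952692]
[[ 0.001 -0.958 -0.287]
 [ 1.     0.     0.001]
 [-0.001 -0.287  0.958]]
[[-0.953  0.303 -0.   ]
 [ 0.303  0.953 -0.001]
 [ 0.    -0.001 -1.   ]]
```

>>> jog_arm(rows=[2.3, -2.3, 0.2, 0, 0, 0, 0.6, 2.3, -2.3, 0.2, 0, 0, 0, 0.6, 2.3, -2.3, 0.2, 0, 0, 0, 0.6, 2.3, -2.3, 0.2, 0, 0, 0, 0.6, 2.3, -2.3, 0.2, 0, 0, 0, 0.6, 2.3, -2.3, 0.2, 0, 0, 0, 0.6, 2.3, -2.3, 0.2, 0, 0, 0, 0.6, 2.3, -2.3, 0.2, 0, 0, 0, 0.6, 2.3, -2.3, 0.2, 0, 0, 0, 0.6, 2.3, -2.3, 0.2, 0, 0, 0, 0.6, 2.3, -2.3, 0.2, 0, 0, 0, 0.6, 2.3, -2.3, 0.2, 0, 0, 0, 0.6, 2.3, -2.3, 0.2, 0, 0, 0, 0.6, 2.3, -2.3, 0.2, 0, 0, 0, 0.6, 2.3, -2.3, 0.2, 0, 0, 0, 0.6, 2.3, -2.3, 0.2, 0, 0, 0, 0.6, 0, 0, 0, 0, 0, 0, 0.6, 0, 0, 0, 0, 0, 0, 0.6])

```text
clock: 1.6
eef_pos: [535.1, 155.1, 244.8]
eef_rot: [-3.141, -0.001, 2.832]
wrist_force: [0.3, -0.5, -0.8]
finger_gap: 37.6
finger_force: 0.0
```

```bash
python3 - <<'E'
from h import *
s,m,p,d=snap("w1");print(s["clock"],s["eef_pos"],s["eef_rot"],s["finger_gap"],s["joints"])
cv2.imwrite("pics/w1.png",cv2.resize(p,(800,500),interpolation=cv2.INTER_CUBIC))
for X in((555,100,92),(563,287,134),(450,-260,60)):print(proj(m,X)*1.25)
E
```

```text
1.6 [535.07334884 155.11625631 244.78754081] [-3.14107625e+00 -9.94456057e-04  2.83152461e+00] 37.580441730763475 [ 2.16393160e-01  2.94361565e-01  1.45499563e+00  5.40665561e-05
  1.39335473e+00 -1.04434495e+00]
[337.17159294 278.22420692]
[591.91684224 231.0103405 ]
[-48.24756759 274.14833066]
```

View pics/w1.png

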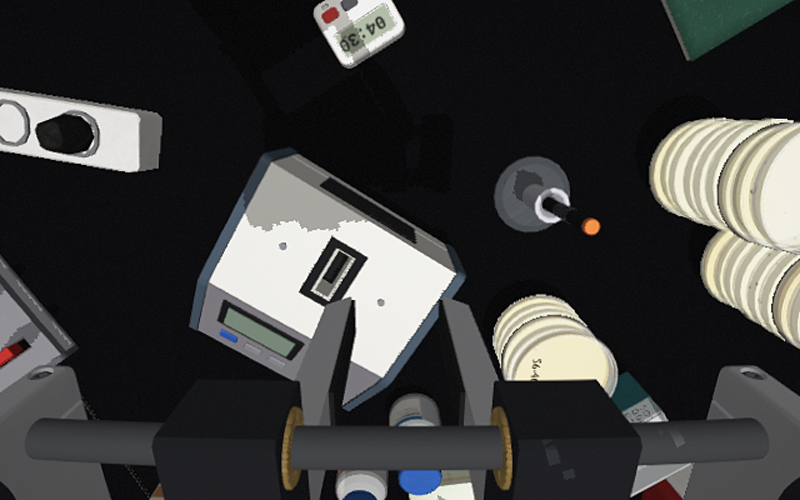

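The wrist view shows the slot centre at about (335,270), the stylus end at (592,227) and the stand mouth at (551,206). The key is hidden behind the finger, so I'm moving to a spot that sees both the key and the block.

>>> jog_arm(rows=[0.65, -2.55, 0, 0, 0, 0, 0.7, 0.65, -2.55, 0, 0, 0, 0, 0.7, 0.65, -2.55, 0, 0, 0, 0, 0.7, 0.65, -2.55, 0, 0, 0, 0, 0.7, 0.65, -2.55, 0, 0, 0, 0, 0.7, 0.65, -2.55, 0, 0, 0, 0, 0.7, 0.65, -2.55, 0, 0, 0, 0, 0.7, 0.65, -2.55, 0, 0, 0, 0, 0.7, 0.65, -2.55, 0, 0, 0, 0, 0.7, 0.65, -2.55, 0, 0, 0, 0, 0.7, 0, 0, 0, 0, 0, 0, 0.7, 0, 0, 0, 0, 0, 0, 0.7])

```text
clock: 2.65
eef_pos: [599.4, -98.4, 245.1]
eef_rot: [3.141, -0.001, 2.833]
wrist_force: [0.0, -0.1, 0.0]
finger_gap: 28.0
finger_force: 0.0
```

```bash
python3 - <<'E'
from h import *
s,m,p,d=snap("w2");print(s["clock"],s["eef_pos"],s["eef_rot"],s["finger_gap"],s["joints"])
cv2.imwrite("pics/w2.png",cv2.resize(p,(800,500),interpolation=cv2.INTER_CUBIC))
E
```

```text
2.65 [599.40861315 -98.42575215 245.14228523] [ 3.14146132e+00 -6.39337297e-04  2.83336366e+00] 28.01088718601654 [-2.23122379e-01  4.09712007e-01  1.30009847e+00  1.86988950e-04
  1.43240804e+00 -1.48571552e+00]
```

View pics/w2.png

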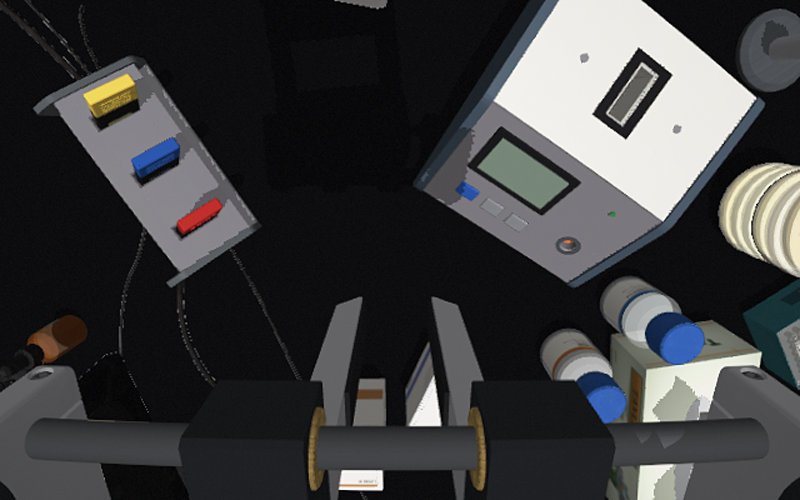

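The key is at about (568,245), the slot centre at (633,93), and the grip tops are yellow (108,92), blue (157,157), red (200,215). Now I'll fit the planes and blobs.

```bash
python3 - <<'E'
from h import *
m,p,d=load("w2");W=cloud(m,d);hsv=cv2.cvtColor(p,cv2.COLOR_BGR2HSV).astype(int);H,S,V=hsv[...,0],hsv[...,1],hsv[...,2]
vv,uu=np.mgrid[0:400,0:640]
def pf(X):
    c=np.median(X,0)
    for _ in range(5):
        n=np.linalg.svd(X-X.mean(0),full_matrices=False)[2][2];c=X.mean(0);r=(X-c)@n
        X=X[abs(r)<max(1,2*r.std())]
    n=n*np.sign(n[2]);return c,n,r.std(),len(X)
# photometer top
M=(uu>400)&(vv<190)&(V>200)&(S<40)&(abs(W[...,2]-92)<8)
lab=cv2.connectedComponents(M.astype(np.uint8))[1];k=np.bincount(lab[lab>0]).argmax();T=lab==k
c,n,s,N=pf(W[T]);print("top",c.round(1),n.round(3),s,N)
pts=np.array([plane(m,u,v,92)[:2] for v,u in np.argwhere(T)],np.float32);print("rect",cv2.minAreaRect(pts),pts.min(0),pts.max(0))
print("edges corner px:",cv2.approxPolyDP(cv2.findContours(T.astype(np.uint8),0,2)[0][0],6,True)[:,0].tolist())
# slot: non-white inside
F=(uu>470)&(uu<540)&(vv>36)&(vv<112)&(V<90)
f=np.array([plane(m,u,v,92)[:2] for v,u in np.argwhere(F)],np.float32);print("frame",cv2.minAreaRect(f),len(f))
# console
P=np.array([(375,150),(400,170),(430,190),(455,205)])
C=(uu>345)&(uu<520)&(vv>85)&(vv<225)&(W[...,2]<88)&(W[...,2]>25)&(V>95)&(V<190)&(S<50)
c,n,s,N=pf(W[C]);print("console",c.round(1),n.round(3),s,N,"tilt",np.degrees(np.arccos(n[2])),"yaw back",np.degrees(np.arctan2(-n[1],-n[0])))
nc,cc=n,c
O=(uu>435)&(uu<475)&(vv>180)&(vv<212)&(S>120)&(H<22)&(V>110);q=np.argwhere(O);print("orange",q.mean(0),len(q),W[O].mean(0))
R_=(uu>435)&(uu<475)&(vv>180)&(vv<212)
# block face
B=(uu>45)&(uu<205)&(vv>50)&(vv<225)&(S<40)&(V>80)&(W[...,2]>12)&(W[...,2]<66)
c,n,s,N=pf(W[B]);print("face",c.round(1),n.round(3),s,N,"tilt",np.degrees(np.arccos(n[2])),"yaw",np.degrees(np.arctan2(-n[1],-n[0])))
for nm,hh in(("y",(18,35)),("b",(100,125)),("r",(-1,8))):
    G=(uu>50)&(uu<200)&(vv>40)&(vv<200)&(H>hh[0])&(H<hh[1])&(S>120)&(V>60)
    X=W[G];h=(X-c)@n;t=h>h.max()-6;t=(h>50.5)&(h<57)
    print(nm,len(X),"h",np.percentile(h,[5,50,95,100]).round(1),"topctr",X[t].mean(0).round(1),t.sum(),np.argwhere(G).mean(0))
    print(cv2.minAreaRect(X[t][:,:2].astype(np.float32)))
np.savez("pl.npz",nc=nc,cc=cc,n=n,c=c)
E
```

```text
top [553.5  93.3  92. ] [-0. -0.  1.] 0.5898790458800537 16444
rect ((552.7999877929688, 95.1563720703125), (165.6439208984375, 111.98531341552734), 40.19721984863281) [474.93835    3.626903] [651.518   190.40094]
edges corner px: [[448, 0], [402, 69], [401, 84], [530, 176], [604, 78], [515, 2]]
frame ((550.77099609375, 97.41204071044922), (32.69858932495117, 54.87959289550781), 40.22642517089844) 1312
console [625.7  25.4  62.3] [ 0.381 -0.436  0.815] 0.944113565137564 7999 tilt 35.40698308338174 yaw back 131.16964430203706
orange [192.9375 453.8125] 16 [663.22988459  43.68471394  45.50887453]
face [ 495.1 -284.6   43. ] [-0.121  0.485  0.866] 0.7708797971259269 7788 tilt 29.990131410877325 yaw -75.97759013542694
y 871 h [ 26.6  52.7  56.2 423.1] topctr [ 430.1 -267.4   87.1] 481 [76.12743972 88.71067738]
((429.81781005859375, -267.8514099121094), (10.448406219482422, 32.13356018066406), 13.179718971252441)
b 641 h [ 32.1  54.   56.  423.1] topctr [ 484.2 -253.9   87.2] 444 [125.46645866 124.46645866]
((484.0799560546875, -254.1523895263672), (10.108485221862793, 32.30415725708008), 13.505325317382812)
r 460 h [ 17.7  54.3  56.2 423.1] topctr [ 538.  -240.3   87.3] 360 [172.56086957 159.17391304]
((538.1786499023438, -241.0642547607422), (9.465129852294922, 31.913867950439453), 13.071435928344727)
```

```bash
cat >> h.py <<'E'
def go(P,z,y,k=None):
    "delta (cm) and world rotvec from the current pose to TCP P, tool z, tool y"
    s=manip.read_state();R0=Ro.from_euler("xyz",s["eef_rot"]);z=np.array(z,float);z/=np.linalg.norm(z)
    y=np.array(y,float);y-=z*(y@z);y/=np.linalg.norm(y);R1=np.c_[np.cross(y,z),y,z]
    print("clock",round(s["clock"],2),"d cm",((np.array(P)-s["eef_pos"])/10).round(2),"rv",(Ro.from_matrix(R1)*R0.inv()).as_rotvec().round(3),"|",s["eef_pos"].round(1),s["joints"].round(2),s["wrist_force"].round(1),round(s["finger_gap"],1),round(s["finger_force"],1))
E
python3 - <<'E'
from h import *
n=np.array([-.121,.485,.866]);b=[.970,.2425,0]
go(np.array([433,-279.8,65.5])+90*n,-n,b)
E
```

```text
clock 2.7 d cm [-17.72 -13.85 -10.19] rv [-0.399 -0.374 -0.994] | [599.4 -97.7 245.3] [-0.22  0.41  1.3   0.    1.43 -1.49] [-0.1  0.7 -0.4] 28.3 0.0
```

>>> jog_arm(rows=[-1.48, -1.15, -0.85, -0.0333, -0.0312, -0.0828, 0.7, -1.48, -1.15, -0.85, -0.0333, -0.0312, -0.0828, 0.7, -1.48, -1.15, -0.85, -0.0333, -0.0312, -0.0828, 0.7, -1.48, -1.15, -0.85, -0.0333, -0.0312, -0.0828, 0.7, -1.48, -1.15, -0.85, -0.0333, -0.0312, -0.0828, 0.7, -1.48, -1.15, -0.85, -0.0333, -0.0312, -0.0828, 0.7, -1.48, -1.15, -0.85, -0.0333, -0.0312, -0.0828, 0.7, -1.48, -1.15, -0.85, -0.0333, -0.0312, -0.0828, 0.7, -1.48, -1.15, -0.85, -0.0333, -0.0312, -0.0828, 0.7, -1.48, -1.15, -0.85, -0.0333, -0.0312, -0.0828, 0.7, -1.48, -1.15, -0.85, -0.0333, -0.0312, -0.0828, 0.7, -1.48, -1.15, -0.85, -0.0333, -0.0312, -0.0828, 0.7, 0, 0, 0, 0, 0, 0, 0.7, 0, 0, 0, 0, 0, 0, 0.7])

```text
clock: 3.87
eef_pos: [422.3, -235.6, 143.7]
eef_rot: [-3.14, 0.523, 1.821]
wrist_force: [-0.3, 0.6, 0.2]
finger_gap: 28.1
finger_force: 0.0
```

```bash
python3 - <<'E'
from h import *
n=np.array([-.121,.485,.866]);b=[.970,.2425,0]
go(np.array([433,-279.8,65.5]),-n,b)
s,m,p,d=snap("w3");W=cloud(m,d)
hsv=cv2.cvtColor(p,cv2.COLOR_BGR2HSV).astype(int);H,S,V=hsv[...,0],hsv[...,1],hsv[...,2]
G=(H>18)&(H<35)&(S>120)&(V>60)&(np.linalg.norm(W-[430,-267,80],axis=-1)<60)
X=W[G];c=np.load("pl.npz")["c"];h=(X-c)@n;t=h>51
print(len(X),t.sum(),X[t].mean(0),np.percentile(h,95),cv2.minAreaRect(X[t][:,:2].astype(np.float32)))
t=W[G];print("block-y extent", np.percentile(X@np.array(b),[1,50,99]), np.array([433,-279.8,65.5])@np.array(b))
E
```

```text
clock 3.87 d cm [ 1.07 -4.42 -7.82] rv [ 0.    -0.001 -0.004] | [ 422.3 -235.6  143.7] [-0.36  0.11  2.02 -0.61  0.79 -0.22] [-0.3  0.6  0.2] 28.1 0.0
368 245 [ 428.42683643 -262.85591598   84.03133822] 55.58749836363491 ((429.3773498535156, -266.84661865234375), (8.878795623779297, 31.191152572631836), 13.950063705444336)
block-y extent [345.92588557 350.51289745 356.18956324] 352.1585
```

>>> jog_arm(rows=[0.1, -0.55, -0.98, 0, 0, 0, 0.7, 0.1, -0.55, -0.98, 0, 0, 0, 0.7, 0.1, -0.55, -0.98, 0, 0, 0, 0.7, 0.1, -0.55, -0.98, 0, 0, 0, 0.7, 0.1, -0.55, -0.98, 0, 0, 0, 0.7, 0.15, -0.55, -0.98, 0, 0, 0, 0.7, 0.15, -0.55, -0.98, 0, 0, 0, 0.7, 0.15, -0.55, -0.98, 0, 0, 0, 0.7, 0, 0, 0, 0, 0, 0, 0.7, 0, 0, 0, 0, 0, 0, 0.8, 0, 0, 0, 0, 0, 0, 0.9, 0, 0, 0, 0, 0, 0, 1, 0, 0, 0, 0, 0, 0, 1, 0, 0, 0, 0, 0, 0, 1, 0, 0, 0, 0, 0, 0, 1], newtons=20)

```text
clock: 5.17
eef_pos: [431.8, -280.8, 65.5]
eef_rot: [3.142, 0.525, 1.816]
wrist_force: [0.2, 0.2, 3.0]
finger_gap: 9.7
finger_force: 20.0
```

>>> jog_arm(rows=[-0.06, 0.24, 0.43, 0, 0, 0, 1, -0.12, 0.48, 0.87, 0, 0, 0, 1, -0.12, 0.48, 0.87, 0, 0, 0, 1, -0.12, 0.48, 0.87, 0, 0, 0, 1, -0.12, 0.48, 0.87, 0, 0, 0, 1, -0.18, 0.72, 1.3, 0, 0, 0, 1, -0.18, 0.72, 1.3, 0, 0, 0, 1, -0.18, 0.72, 1.3, 0, 0, 0, 1, 0, 0, 0, 0, 0, 0, 1])

```text
clock: 5.92
eef_pos: [421.5, -236.9, 146.0]
eef_rot: [3.138, 0.527, 1.815]
wrist_force: [0.2, -0.7, -0.9]
finger_gap: 9.7
finger_force: 20.0
```

```bash
python3 - <<'E'
from h import *
go(np.array([550.8,97.4,200]),[0,0,-1],[.764,.645,0])
E
```

```text
clock 5.92 d cm [12.93 33.43  5.4 ] rv [0.472 0.245 0.445] | [ 421.5 -236.9  146. ] [-0.36  0.1   2.02 -0.61  0.79 -0.22] [ 0.2 -0.7 -0.9] 9.7 20.0
```

>>> jog_arm(rows=[0.92, 2.39, 1.35, 0.0337, 0.0175, 0.0318, 1, 0.92, 2.39, 1.35, 0.0337, 0.0175, 0.0318, 1, 0.92, 2.39, 1.35, 0.0337, 0.0175, 0.0318, 1, 0.92, 2.39, 1.35, 0.0337, 0.0175, 0.0318, 1, 0.92, 2.39, 0, 0.0337, 0.0175, 0.0318, 1, 0.92, 2.39, 0, 0.0337, 0.0175, 0.0318, 1, 0.92, 2.39, 0, 0.0337, 0.0175, 0.0318, 1, 0.92, 2.39, 0, 0.0337, 0.0175, 0.0318, 1, 0.92, 2.39, 0, 0.0337, 0.0175, 0.0318, 1, 0.92, 2.39, 0, 0.0337, 0.0175, 0.0318, 1, 0.92, 2.39, 0, 0.0337, 0.0175, 0.0318, 1, 0.92, 2.39, 0, 0.0337, 0.0175, 0.0318, 1, 0.92, 2.39, 0, 0.0337, 0.0175, 0.0318, 1, 0.92, 2.39, 0, 0.0337, 0.0175, 0.0318, 1, 0, 0, 0, 0, 0, 0, 1, 0, 0, 0, 0, 0, 0, 1])

```text
clock: 7.25
eef_pos: [549.5, 97.2, 196.4]
eef_rot: [-3.137, -0.003, 2.273]
wrist_force: [-0.1, -0.3, -0.0]
finger_gap: 9.9
finger_force: 20.0
```

```bash
python3 - <<'E'
from h import *
go(np.array([550.8,97.4,160]),[0,0,-1],[.764,.645,0])
s,m,p,d=snap("w4");q=p.copy()
for L in(39.5,):
  X,Y=np.array([-.645,.764,0]),np.array([-.764,-.645,0]);o=np.array([550.8,97.4,92])
  for a,b in((1,1),(1,-1),(-1,1),(-1,-1)):
    u=proj(m,o+a*L/2*X+b*6*Y);print(u);cv2.circle(q,tuple(u.round().astype(int)),1,(0,255,0),-1)
c=proj(m,o).astype(int);print(c)
x0,y0=max(c[0]-80,0),max(c[1]-80,0)
cv2.imwrite("pics/w4.png",cv2.resize(q[y0:y0+150,x0:x0+200],(800,600),interpolation=cv2.INTER_CUBIC));print(x0,y0)
E
```

```text
clock 7.25 d cm [ 0.13  0.02 -3.64] rv [ 0.001 -0.005 -0.001] | [549.5  97.2 196.4] [ 0.11  0.33  1.52 -0.    1.3  -0.59] [-0.1 -0.3 -0. ] 9.9 20.0
[310.14000979 180.80800277]
[324.79163446 180.85168452]
[310.3131425  226.06808919]
[324.4038022 226.1165604]
[317 203]
237 123
```

View pics/w4.png

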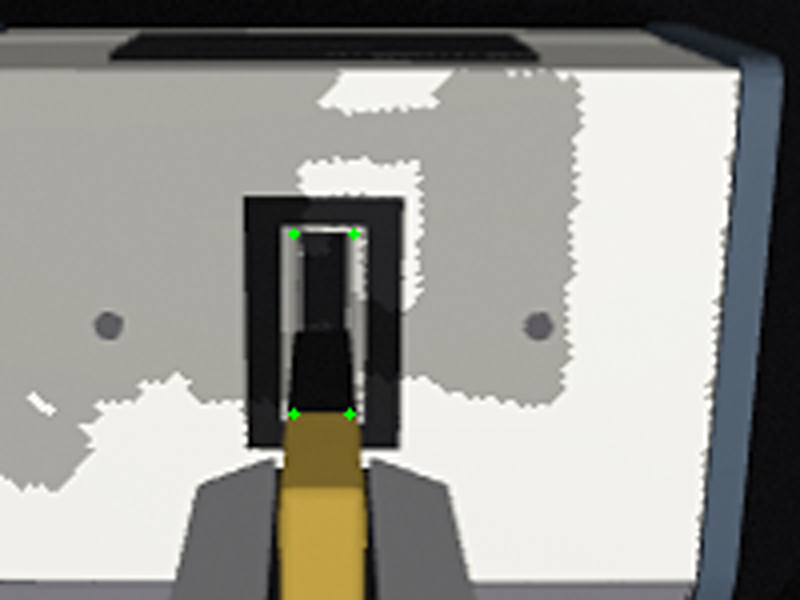

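The slot outline I predicted matches the picture: the chamfer spans x 281–367, and the prediction is centred at 323. So I'm lowering the glass.

>>> jog_arm(rows=[0.13, 0.02, -0.5, 0.001, -0.005, 0, 1, 0, 0, -0.8, 0, 0, 0, 1, 0, 0, -0.8, 0, 0, 0, 1, 0, 0, -0.8, 0, 0, 0, 1, 0, 0, -0.6, 0, 0, 0, 1, 0, 0, -0.5, 0, 0, 0, 1, 0, 0, -0.4, 0, 0, 0, 1, 0, 0, -0.4, 0, 0, 0, 1, 0, 0, -0.4, 0, 0, 0, 1, 0, 0, -0.3, 0, 0, 0, 1, 0, 0, -0.3, 0, 0, 0, 1, 0, 0, 0, 0, 0, 0, 1, 0, 0, 0, 0, 0, 0, 1])

```text
clock: 8.38
eef_pos: [551.0, 97.1, 141.0]
eef_rot: [3.14, 0.001, 2.273]
wrist_force: [-8.3, -0.6, 17.3]
finger_gap: 10.4
finger_force: 20.0
```

>>> jog_arm(rows=[0, 0, 0.5, 0, 0, 0, 1, 0, 0, 0.5, 0, 0, 0, 1, 0, 0, 0, 0, 0, 0, 1, 0, 0, 0, 0, 0, 0, 1])

```text
clock: 8.72
eef_pos: [551.0, 97.2, 149.3]
eef_rot: [3.14, 0.0, 2.273]
wrist_force: [-0.3, -0.2, -1.3]
finger_gap: 9.9
finger_force: 20.0
```

```bash
python3 - <<'E'
from h import *
go(np.array([550.8,97.4,160]),[0,0,-1],[.764,.645,0])
s,m,p,d=snap("w5");q=p.copy()
X,Y=np.array([-.645,.764,0]),np.array([-.764,-.645,0]);o=np.array([550.8,97.4,92])
for a,b in((1,1),(1,-1),(-1,1),(-1,-1)):
    u=proj(m,o+a*21.75*X+b*8*Y);print(u)
c=proj(m,o).astype(int);print(c)
x0,y0=max(c[0]-50,0),max(c[1]-40,0)
cv2.imwrite("pics/w5.png",cv2.resize(q[y0:y0+75,x0:x0+100],(800,600),interpolation=cv2.INTER_CUBIC));print(x0,y0)
E
```

```text
clock 8.72 d cm [-0.02  0.02  1.07] rv [-0.001  0.001 -0.001] | [551.   97.2 149.3] [ 0.11  0.38  1.57  0.    1.19 -0.59] [-0.3 -0.2 -1.3] 9.9 20.0
[303.39492926 191.97577163]
[326.73982552 191.99649068]
[304.01420687 250.15382427]
[326.16304599 250.16857385]
[315 221]
265 181
```

View pics/w5.png

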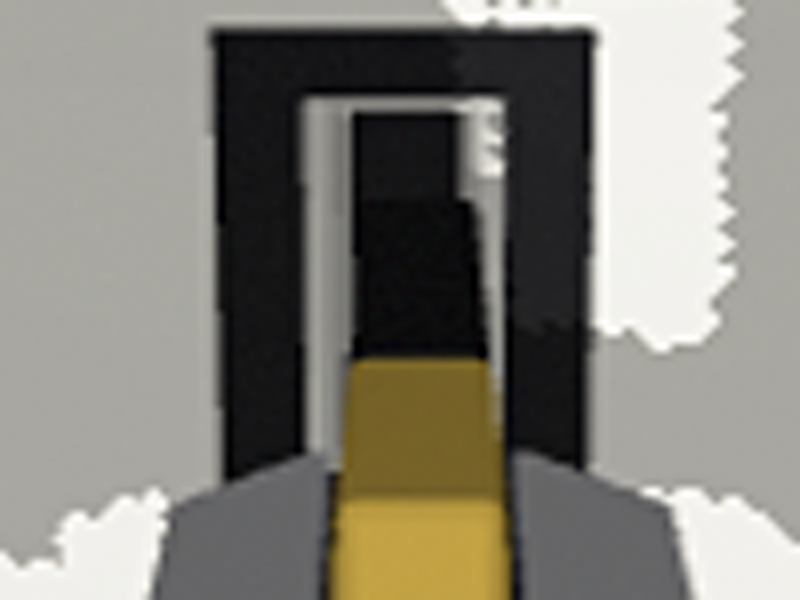

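```bash
python3 - <<'E'
from h import *
m,p,d=load("w5");X,Y=np.array([-.645,.764,0]),np.array([-.764,-.645,0]);t=np.array([551,97.2,0])
for dx in(17,18,19):print(dx,proj(m,t+dx*X+[0,0,94.6]))
for dx in(19.75,20.75,21.75,22.75):print("slot",dx,proj(m,np.array([550.8,97.4,92])+dx*X))
print(p[178:215,318].sum(1).tolist())
E
```

```text
17 [315.08955605 200.10121923]
18 [315.08913176 198.69365999]
19 [315.08871068 197.28268076]
slot 19.75 [315.06860126 194.79727963]
slot 20.75 [315.06817056 193.39304452]
slot 21.75 [315.06774308 191.9854538 ]
slot 22.75 [315.06731885 190.57450418]
[499, 496, 496, 497, 500, 522, 282, 58, 58, 62, 62, 64, 61, 55, 45, 343, 345, 62, 58, 60, 66, 62, 62, 62, 65, 61, 62, 53, 41, 38, 30, 38, 35, 35, 31, 41, 29]
```

```bash
python3 - <<'E'
from h import *
from scipy.optimize import least_squares
m,p,d=load("w5");print(p[200:262,317].sum(1).tolist())
X=np.array([-.645,.764,0]);t=np.array([551,97.2,149.3])
def pr(x,z):return proj(m,t+x*X+[0,0,z])[1]
obs=[(0,205.5),(50,225.9),(80,243.)]
def f(q,full=True):
    ox,oz,a=q;r=[]
    for h,v in obs:
        gx,gz=18,h-55
        r.append(pr(ox+gx*np.cos(a)+gz*np.sin(a),oz+gz*np.cos(a)-gx*np.sin(a))-v)
    return r
for oz in(-4,-2,0,2,4,6):
    s=least_squares(lambda q:f([q[0],oz,q[1]]),[0,0]);print(oz,s.x,s.fun.round(2))
W=cloud(m,d)
for r in(207,212,220,230,240,246,255):print(r,((W[r,317]-t)@X).round(1),W[r,317][2].round(1))
E
```

```text
[60, 62, 63, 62, 71, 61, 33, 31, 33, 38, 33, 39, 45, 36, 37, 40, 42, 32, 41, 37, 38, 32, 32, 37, 33, 102, 260, 257, 252, 253, 252, 254, 259, 254, 254, 256, 257, 256, 257, 257, 255, 258, 251, 321, 395, 403, 423, 425, 423, 424, 424, 424, 421, 424, 422, 423, 423, 423, 423, 423, 423, 421]
-4 [-2.37667225  0.07767527] [ 0.16 -0.33  0.18]
-2 [-1.60712316  0.08063738] [ 0.17 -0.36  0.19]
0 [-0.83740909  0.08359912] [ 0.18 -0.39  0.21]
2 [-0.06753065  0.08656058] [ 0.2  -0.42  0.22]
4 [0.70251267 0.08952184] [ 0.21 -0.45  0.24]
6 [1.4727198 0.092483 ] [ 0.23 -0.48  0.25]
207 14.5 102.2
212 15.3 115.2
220 17.5 136.1
230 18.0 153.0
240 19.8 170.4
246 18.4 174.1
255 14.1 174.6
```

The glass sits about 0.08 rad pitched in the grip, because its block slot had play, and it is about 1.2 mm off sideways. I'll level it and shift it before lowering again.

>>> jog_arm(rows=[-0.05, -0.04, 0.2, 0.02, 0.017, 0, 1, -0.04, -0.04, 0.2, 0.02, 0.017, 0, 1, 0, 0, 0, 0.019, 0.016, 0, 1, 0, 0, 0, 0, 0, 0, 1, 0, 0, 0, 0, 0, 0, 1])

```text
clock: 9.18
eef_pos: [550.1, 95.9, 152.9]
eef_rot: [3.141, -0.078, 2.272]
wrist_force: [0.9, 0.9, -0.5]
finger_gap: 9.9
finger_force: 20.0
```

```bash
python3 - <<'E'
from h import *
s,m,p,d=snap("w6");W=cloud(m,d);print(s["eef_pos"],s["eef_rot"])
X,Y=np.array([-.645,.764,0]),np.array([-.764,-.645,0]);o=np.array([550.8,97.4,0])
g=p.sum(2).astype(int)
for c in(313,317,320):
  for r in range(196,246,4):
    q=W[r,c]-o;print(c,r,g[r,c],(q@X).round(1),(q@Y).round(1),q[2].round(1))
for r in(197,203,210,215):print(r,g[r,295:335].tolist())
E
```

```text
[550.08184414  95.89006372 152.87613952] [ 3.14107626 -0.07766473  2.27189317]
313 196 43 21.9 3.0 92.5
313 200 54 12.7 3.4 62.2
313 204 61 9.3 3.4 61.9
313 208 35 17.5 2.9 110.4
313 212 36 17.4 2.7 120.8
313 216 34 17.2 2.6 129.9
313 220 44 17.2 2.5 139.1
313 224 33 17.5 2.4 148.3
313 228 254 17.5 2.4 156.2
313 232 259 17.0 2.3 161.4
313 236 259 17.9 2.2 171.0
313 240 259 16.9 2.2 174.0
313 244 396 17.2 2.1 180.6
317 196 45 21.9 0.2 92.2
317 200 53 12.5 0.2 61.5
317 204 61 9.6 0.2 62.9
317 208 39 17.3 0.2 109.5
317 212 41 17.5 0.2 121.4
317 216 38 17.6 0.2 131.6
317 220 44 17.2 0.3 139.0
317 224 35 17.5 0.3 148.3
317 228 262 17.5 0.3 156.1
317 232 257 17.4 0.3 162.8
317 236 259 17.2 0.3 168.6
317 240 260 17.2 0.3 174.9
317 244 396 16.9 0.3 179.7
320 196 39 21.9 -1.9 92.5
320 200 61 12.7 -2.2 62.5
320 204 72 9.4 -2.2 61.9
320 208 39 17.4 -1.7 109.9
320 212 45 17.3 -1.6 120.4
320 216 40 17.3 -1.5 130.4
320 220 43 17.6 -1.5 140.6
320 224 34 17.5 -1.4 148.5
320 228 255 17.5 -1.3 155.9
320 232 256 17.1 -1.3 161.9
320 236 258 17.0 -1.2 167.9
320 240 260 17.2 -1.1 174.9
320 244 393 16.8 -1.1 179.5
197 [40, 61, 68, 75, 63, 61, 66, 68, 67, 53, 250, 388, 341, 329, 329, 335, 333, 333, 335, 336, 338, 338, 333, 339, 336, 337, 337, 340, 336, 332, 328, 325, 330, 362, 329, 145, 63, 66, 67, 69]
203 [47, 62, 69, 67, 70, 68, 69, 70, 62, 42, 326, 487, 428, 416, 393, 336, 135, 58, 65, 68, 65, 65, 62, 66, 67, 63, 66, 58, 46, 290, 449, 497, 545, 440, 407, 157, 97, 112, 109, 109]
210 [36, 63, 63, 69, 64, 68, 69, 60, 63, 44, 255, 416, 431, 428, 330, 54, 28, 33, 37, 39, 46, 38, 39, 45, 47, 46, 34, 36, 27, 126, 274, 473, 612, 669, 621, 155, 96, 103, 109, 110]
215 [34, 64, 65, 63, 60, 64, 61, 65, 53, 42, 256, 419, 432, 405, 275, 9, 31, 38, 42, 35, 42, 43, 42, 37, 40, 43, 41, 38, 37, 19, 279, 521, 612, 568, 385, 58, 99, 110, 111, 108]
```

>>> jog_arm(rows=[0, 0.03, -0.4, 0, 0, 0, 1, 0, 0, -0.4, 0, 0, 0, 1, 0, 0, -0.3, 0, 0, 0, 1, 0, 0, -0.3, 0, 0, 0, 1, 0, 0, -0.3, 0, 0, 0, 1, 0, 0, -0.3, 0, 0, 0, 1, 0, 0, 0, 0, 0, 0, 1])

```text
clock: 9.82
eef_pos: [549.7, 96.6, 132.4]
eef_rot: [3.142, -0.078, 2.273]
wrist_force: [-0.2, -0.3, -1.6]
finger_gap: 9.6
finger_force: 20.0
```

Now 15 mm into the slot with no resistance.

>>> jog_arm(rows=[0, 0, -0.3, 0, 0, 0, 1, 0, 0, -0.3, 0, 0, 0, 1, 0, 0, -0.3, 0, 0, 0, 1, 0, 0, -0.2, 0, 0, 0, 1, 0, 0, -0.2, 0, 0, 0, 1, 0, 0, -0.1, 0, 0, 0, 1, 0, 0, -0.1, 0, 0, 0, 1, 0, 0, 0, 0, 0, 0, 1])

```text
clock: 10.48
eef_pos: [549.9, 96.7, 118.0]
eef_rot: [3.141, -0.077, 2.273]
wrist_force: [-0.2, -0.1, -0.8]
finger_gap: 9.9
finger_force: 20.0
```

>>> jog_arm(rows=[0, 0, -0.1, 0, 0, 0, 1, 0, 0, -0.1, 0, 0, 0, 1, 0, 0, -0.05, 0, 0, 0, 1, 0, 0, 0, 0, 0, 0, 1, 0, 0, 0, 0, 0, 0, 1])

```text
clock: 10.9
eef_pos: [549.9, 96.7, 115.7]
eef_rot: [3.141, -0.077, 2.273]
wrist_force: [0.1, 0.4, -0.2]
finger_gap: 9.8
finger_force: 20.0
```

>>> jog_arm(rows=[0, 0, -0.1, 0, 0, 0, 1, 0, 0, -0.1, 0, 0, 0, 1, 0, 0, 0, 0, 0, 0, 1])

```text
clock: 11.15
eef_pos: [550.2, 96.7, 115.1]
eef_rot: [3.14, -0.077, 2.273]
wrist_force: [-4.6, -0.7, 12.5]
finger_gap: 10.0
finger_force: 20.0
```

On the floor (12.5 N up). I'm easing off and letting go.

>>> jog_arm(rows=[0, 0, 0.1, 0, 0, 0, 1, 0, 0, 0, 0, 0, 0, 0.85, 0, 0, 0, 0, 0, 0, 0.75, 0, 0, 0, 0, 0, 0, 0.7, 0, 0, 0, 0, 0, 0, 0.7, -0.06, -0.05, 0.7, 0, 0, 0, 0.7, -0.06, -0.05, 0.8, 0, 0, 0, 0.7, 0, 0, 1.5, 0, 0, 0, 0.7, 0, 0, 2.5, 0, 0, 0, 0.7, 0, 0, 2.5, 0, 0, 0, 0.7, 0, 0, 2.5, 0, 0, 0, 0.7])

```text
clock: 12.07
eef_pos: [548.5, 95.6, 221.7]
eef_rot: [3.14, -0.077, 2.273]
wrist_force: [0.7, -0.0, 0.8]
finger_gap: 28.2
finger_force: 0.0
```

```bash
python3 - <<'E'
from h import *
s,m,p,d=snap("w7");W=cloud(m,d);print(s["eef_pos"],s["eef_rot"],s["finger_gap"])
hsv=cv2.cvtColor(p,cv2.COLOR_BGR2HSV).astype(int);H,S,V=hsv[...,0],hsv[...,1],hsv[...,2]
X,Y=np.array([-.645,.764,0]),np.array([-.764,-.645,0]);o=np.array([550.8,97.4,0])
G=(H>18)&(H<35)&(S>120)&(V>60)&(np.linalg.norm(W[...,:2]-o[:2],axis=-1)<60)
Q=W[G]-o;t=Q[:,2]>138;print(len(Q),t.sum(),np.median(Q[t],0),"X",np.percentile(Q[t]@X,[1,99]),"Y",np.percentile(Q[t]@Y,[1,99]),"side X by z",[( (a),np.median((Q@X)[(abs(Q[:,2]-a)<2)])) for a in(115,125,135)])
m1,p1,d1=load("w1")
for z,u,v in((62,551,206),(140,592,227)):print(z,plane(m1,u/1.25,v/1.25,z))
W=cloud(m1,d1);hsv=cv2.cvtColor(p1,cv2.COLOR_BGR2HSV).astype(int);H,S,V=hsv[...,0],hsv[...,1],hsv[...,2]
vv,uu=np.mgrid[0:400,0:640];O=(uu>455)&(uu<490)&(vv>165)&(vv<195)&(H<22)&(S>120)&(V>100);c=np.argwhere(O).mean(0);print("end",c,O.sum(),np.median(W[O],0),plane(m1,c[1],c[0],140))
for box in((400,500,100,200),(520,640,80,190),(390,500,225,310)):
  a=W[box[2]:box[3],box[0]:box[1]].reshape(-1,3);a=a[a[:,2]>5];print("box",box,a.min(0).round(),a.max(0).round())
# stand foot circle
B=(uu>390)&(uu<460)&(vv>120)&(vv<190)&(W[...,2]>7)&(W[...,2]<13);a=W[B];print("foot",a.min(0),a.max(0),len(a))
T=(uu>420)&(uu<470)&(vv>145)&(vv<185)&(abs(W[...,2]-61)<3);a=W[T];print("mouth",a.mean(0),a.min(0),a.max(0),len(a))
E
```

```text
[548.54497513  95.57290894 221.68932038] [ 3.14037691 -0.0769493   2.2727522 ] 28.248722256918615
1647 1543 [ -4.0161332    5.99640753 327.44774817] X [-16.27775948  23.47971661] Y [-13.9000159   17.41839223] side X by z [(115, np.float64(17.93390396835678)), (125, np.float64(18.02415762627323)), (135, np.float64(6.920574940191109))]
62 [558.24798363 284.53820585  62.        ]
140 [558.03065585 285.30425866 140.        ]
end [180.95918367 472.69387755] 147 [557.48667994 284.96171905 139.52292873] [557.25630804 284.66714019 140.        ]
box (400, 500, 100, 200) [456. 181.   5.] [594. 322. 416.]
box (520, 640, 80, 190) [456. 181.   6.] [657. 471. 416.]
box (390, 500, 225, 310) [456. 181.   5.] [791. 341. 416.]
foot [522.18107107 249.51677908   7.00144877] [593.47321739 321.34509742  12.97668331] 1870
mouth [556.0190861  283.44331182  61.30368322] [542.90662624 270.97913297  58.00225892] [571.90220184 299.46931148  63.906088  ] 320
```

```bash
python3 - <<'E'
from h import *
z=np.load("top.npz");m={k:z[k] for k in("K","k1","R","t")};W=cloud(m,z["d"])
P=W.reshape(-1,3);P=P[(P[:,2]>30)&(P[:,2]<300)&(abs(P[:,0]-557)<150)&(abs(P[:,1]-285)<150)]
g=np.zeros((10,10))
for q in P:
    i,j=int((q[0]-407)//30),int((q[1]-135)//30);g[i,j]=max(g[i,j],q[2])
print("rows x 407.., cols y 135..");print(g.astype(int))
m,p,d=load("w7");W=cloud(m,d);X,Y=np.array([-.645,.764,0]),np.array([-.764,-.645,0]);o=np.array([550.8,97.4,0]);Q=W-o
M=(Q[...,2]>136)&(Q[...,2]<148)&(abs(Q@X)<30)&(abs(Q@Y)<9);q=Q[M];print("glass top",np.median(q[:,2]),np.percentile(q@X,[2,98]),np.percentile(q@Y,[2,98]),len(q))
go([557.6,285,200],[0,0,-1],[.764,.645,0])
E
```

```text
rows x 407.., cols y 135..
[[  0   0   0   0   0   0   0   0   0   0]
 [  0   0   0   0   0   0   0   0   0   0]
 [  0   0   0   0   0   0   0   0   0   0]
 [ 94   0   0   0   0   0   0   0   0   0]
 [ 98  94   0   0 140 143   0   0  44 147]
 [ 99 100  92   0 145 139   0   0 146 149]
 [100  99   0   0   0   0   0   0 148 147]
 [ 99   0   0   0   0   0   0   0   0 145]
 [  0   0  97  99  98  95   0   0   0   0]
 [  0   0  99  98 101 102   0   0   0   0]]
glass top 141.69798758971416 [-16.5946764   17.84040666] [-5.48526724  3.84282066] 592
clock 12.12 d cm [ 0.75 18.93 -2.7 ] rv [-0.06  -0.042 -0.001] | [550.1  95.7 227. ] [ 0.08  0.33  1.45  0.06  1.4  -0.64] [ 0.8 -0.9  3.7] 28.4 0.0
```

Glass top is at z 141.7, so it stands seated. Next, the stylus.

>>> jog_arm(rows=[0.09, 2.37, -0.3, -0.0075, -0.0053, 0, 0.7, 0.09, 2.37, -0.3, -0.0075, -0.0053, 0, 0.7, 0.09, 2.37, -0.3, -0.0075, -0.0053, 0, 0.7, 0.09, 2.37, -0.3, -0.0075, -0.0053, 0, 0.7, 0.09, 2.37, -0.3, -0.0075, -0.0053, 0, 0.7, 0.1, 2.37, -0.4, -0.0075, -0.0053, 0, 0.7, 0.1, 2.37, -0.4, -0.0075, -0.0053, 0, 0.7, 0.1, 2.37, -0.4, -0.0075, -0.0053, 0, 0.7, 0, 0, 0, 0, 0, 0, 0.7, 0, 0, 0, 0, 0, 0, 0.7])

```text
clock: 12.95
eef_pos: [555.9, 286.0, 192.8]
eef_rot: [-3.136, -0.004, 2.274]
wrist_force: [0.3, -0.9, 0.5]
finger_gap: 28.2
finger_force: 0.0
```

```bash
python3 - <<'E'
from h import *
go([557.6,285,79],[0,0,-1],[.764,.645,0])
s,m,p,d=snap("w8");W=cloud(m,d);hsv=cv2.cvtColor(p,cv2.COLOR_BGR2HSV).astype(int);H,S,V=hsv[...,0],hsv[...,1],hsv[...,2]
O=(H<22)&(S>120)&(V>100)&(np.linalg.norm(W[...,:2]-[557,285],axis=-1)<25);t=O&(W[...,2]>136);print(O.sum(),t.sum(),np.median(W[t],0),W[t].min(0),W[t].max(0))
c=np.argwhere(O).mean(0);print(c,plane(m,c[1],c[0],140),proj(m,[557.6,285,140]),proj(m,[557.6,285,62]))
E
```

```text
clock 12.95 d cm [  0.17  -0.1  -11.38] rv [ 0.001 -0.007 -0.002] | [555.9 286.  192.8] [ 0.42  0.49  1.31  0.    1.35 -0.29] [ 0.3 -0.9  0.5] 28.2 0.0
194 192 [557.46553406 286.14160864 139.68519065] [532.99432033 280.27039019 136.01624328] [562.92878924 292.56579129 302.43241527]
[231.10309278 315.31958763] [558.75269095 282.29653079 140.        ] [316.57092007 227.32133514] [317.17045061 196.94864307]
```

>>> jog_arm(rows=[0.17, -0.06, -1.4, 0.001, -0.007, 0, 0.7, 0, 0, -2, 0, 0, 0, 0.7, 0, 0, -2, 0, 0, 0, 0.7, 0, 0, -2, 0, 0, 0, 0.7, 0, 0, -2, 0, 0, 0, 0.7, 0, 0, -2, 0, 0, 0, 0.7, 0, 0, 0, 0, 0, 0, 0.7, 0, 0, 0, 0, 0, 0, 0.7, 0, 0, 0, 0, 0, 0, 1, 0, 0, 0, 0, 0, 0, 1, 0, 0, 0, 0, 0, 0, 1, 0, 0, 0, 0, 0, 0, 1, 0, 0, 0, 0, 0, 0, 1, 0, 0, 0, 0, 0, 0, 1], newtons=30)

```text
clock: 14.17
eef_pos: [558.3, 284.7, 79.9]
eef_rot: [3.14, 0.0, 2.273]
wrist_force: [-1.5, -1.1, 5.4]
finger_gap: 10.5
finger_force: 30.0
```

>>> jog_arm(rows=[0, 0, 0.5, 0, 0, 0, 1, 0, 0, 1.5, 0, 0, 0, 1, 0, 0, 2, 0, 0, 0, 1, 0, 0, 2.5, 0, 0, 0, 1, 0, 0, 2.5, 0, 0, 0, 1, 0, 0, 2.5, 0, 0, 0, 1, 0, 0, 2.5, 0, 0, 0, 1, 0, 0, 0, 0, 0, 0, 1])

```text
clock: 14.83
eef_pos: [559.2, 285.3, 224.6]
eef_rot: [3.134, 0.002, 2.273]
wrist_force: [-0.3, 0.1, -0.6]
finger_gap: 10.9
finger_force: 30.0
```

```bash
python3 - <<'E'
from h import *
m,p,d=load("w2");L=np.load("pl.npz")
def hit(m,u,v,c,n):
    a=ray2w(m,u,v,0);b=ray2w(m,u,v,1000);return a+(b-a)*((c-a)@n)/((b-a)@n)
print(hit(m,454.4,196,L["cc"],L["nc"]))
cv2.imwrite("pics/k2.png",cv2.resize(p[180:210,434:474],(800,600),interpolation=cv2.INTER_CUBIC))
E
```

```text
[664.04889253  41.31653837  52.88895539]
```

View pics/k2.png

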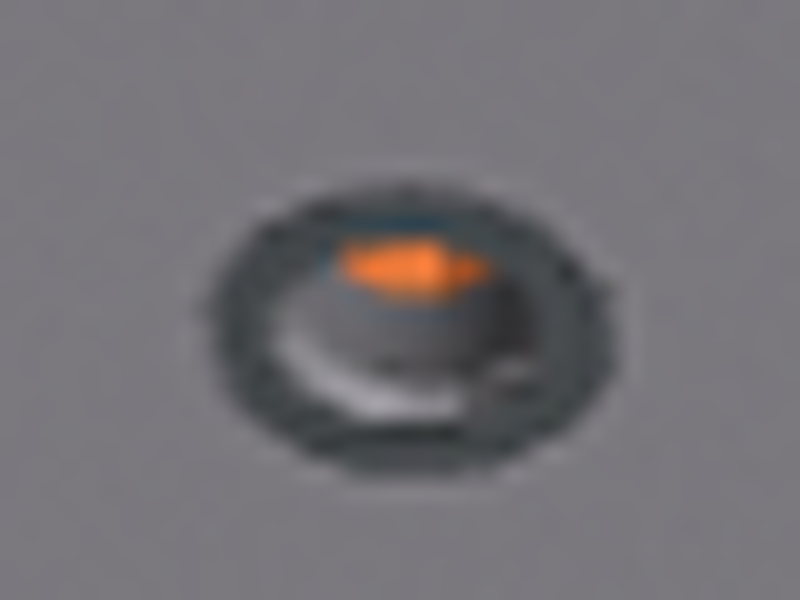

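The recess ring's centre is at about (411,330) in the crop, which is pixel (454.05,196.0).

```bash
python3 - <<'E'
from h import *
n=np.array([.374,-.436,.818]);K=np.array([663.9,41.1,52.9])
go(K+115*n,-n,[.764,.645,0])
z=np.load("top.npz");m={k:z[k] for k in("K","k1","R","t")};L=np.load("pl.npz")
a=ray2w(m,290.9,173.8,0);b=ray2w(m,290.9,173.8,1000);print(a+(b-a)*((L["cc"]-a)@L["nc"])/((b-a)@L["nc"]))
s,m,p,d=snap("w9")
E
```

```text
clock 14.83 d cm [ 14.77 -29.43  -7.76] rv [0.461 0.406 0.003] | [559.2 285.3 224.6] [ 0.41  0.46  1.27  0.    1.4  -0.29] [-0.3  0.1 -0.6] 10.9 30.0
[664.69368243  41.47873316  52.6740204 ]
```

>>> jog_arm(rows=[0.99, -1.96, 0, 0.0307, 0.0271, 0, 1, 0.99, -1.96, 0, 0.0307, 0.0271, 0, 1, 0.99, -1.96, 0, 0.0307, 0.0271, 0, 1, 0.99, -1.96, 0, 0.0307, 0.0271, 0, 1, 0.99, -1.96, 0, 0.0307, 0.0271, 0, 1, 0.99, -1.96, 0, 0.0307, 0.0271, 0, 1, 0.99, -1.96, 0, 0.0307, 0.0271, 0, 1, 0.99, -1.96, -0.97, 0.0307, 0.0271, 0, 1, 0.99, -1.96, -0.97, 0.0307, 0.0271, 0, 1, 0.99, -1.96, -0.97, 0.0307, 0.0271, 0, 1, 0.99, -1.96, -0.97, 0.0307, 0.0271, 0, 1, 0.99, -1.96, -0.97, 0.0307, 0.0271, 0, 1, 0.99, -1.96, -0.97, 0.0307, 0.0271, 0, 1, 0.99, -1.96, -0.97, 0.0307, 0.0271, 0, 1, 0.99, -1.96, -0.97, 0.0307, 0.0271, 0, 1, 0, 0, 0, 0, 0, 0, 1, 0, 0, 0, 0, 0, 0, 1])

```text
clock: 16.3
eef_pos: [706.0, -10.5, 137.2]
eef_rot: [-3.123, -0.618, 2.263]
wrist_force: [-0.0, 1.1, 0.2]
finger_gap: 10.3
finger_force: 30.0
```

```bash
python3 - <<'E'
from h import *
n=np.array([.374,-.436,.818]);K=np.array([664.2,41.2,52.8])
go(K+95*n,-n,[.764,.645,0])
s,m,p,d=snap("w10");q=p.copy()
T=Ro.from_euler("xyz",s["eef_rot"]).as_matrix();tip=s["eef_pos"]+69.9*T[:,2]
print("tip",tip,proj(m,tip),"K",proj(m,K),"axis foot of tool on console",s["eef_pos"]+T[:,2]*((K-s["eef_pos"])@n)/(T[:,2]@n))
c=proj(m,(tip+K)/2).astype(int);x0,y0=c[0]-60,c[1]-45
cv2.imwrite("pics/k3.png",cv2.resize(q[y0:y0+90,x0:x0+120],(800,600),interpolation=cv2.INTER_CUBIC));print(x0,y0)
E
```

```text
clock 16.3 d cm [-0.63  1.03 -0.66] rv [ 0.003 -0.013  0.   ] | [706.  -10.5 137.2] [-0.2   1.07  0.57  0.39  1.98 -0.83] [-0.   1.1  0.2] 10.3 30.0
tip [679.13614178  19.81515738  80.20819876] [315.42223752 216.33846389] K [319.04052264 195.77908879] axis foot of tool on console [664.77882652  36.02751117  49.77837867]
257 160
```

View pics/k3.png

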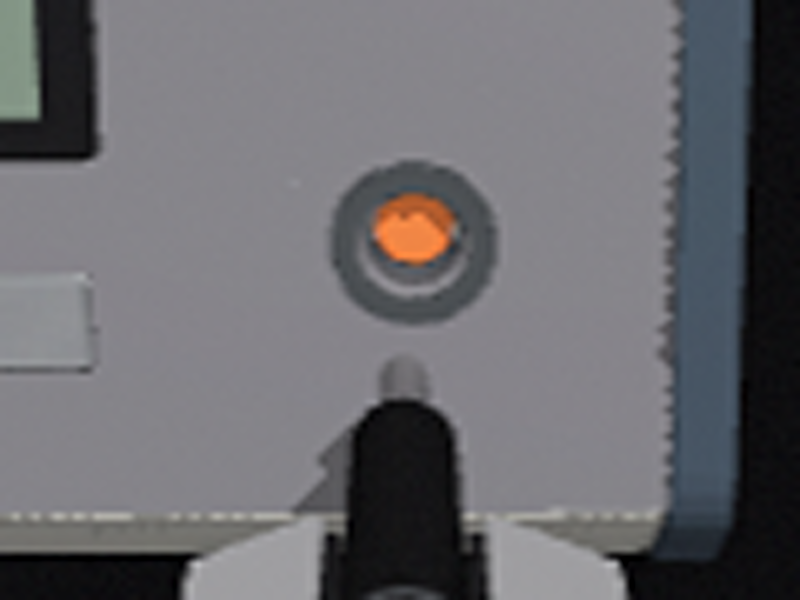

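The ring centre is at (413,243) and the tip end at (404,376). With the small sideways camera bias taken out, the corrected recess is about (662.9,40.1,52.8).

```bash
python3 - <<'E'
from h import *
n=np.array([.374,-.436,.818]);n/=np.linalg.norm(n);K=np.array([662.9,40.1,52.8]);print(n)
go(K+79.9*n,-n,[.764,.645,0]);go(K+61.9*n,-n,[.764,.645,0])
E
```

```text
[ 0.37416916 -0.43619721  0.81836999]
clock 16.35 d cm [-1.34  1.46 -2.12] rv [ 0.003 -0.01  -0.001] | [706.2  -9.4 139.4] [-0.2   1.07  0.57  0.39  1.98 -0.83] [-0.2  0.4  0.1] 10.6 30.0
clock 16.35 d cm [-2.01  2.25 -3.6 ] rv [ 0.003 -0.01  -0.001] | [706.2  -9.4 139.4] [-0.2   1.07  0.57  0.39  1.98 -0.83] [-0.2  0.4  0.1] 10.6 30.0
```

>>> jog_arm(rows=[-0.34, 0.36, -0.53, 0.001, -0.005, 0, 1, -0.34, 0.36, -0.53, 0.001, -0.005, 0, 1, -0.33, 0.37, -0.53, 0.001, 0, 0, 1, -0.33, 0.37, -0.53, 0, 0, 0, 1, 0, 0, 0, 0, 0, 0, 1, 0, 0, 0, 0, 0, 0, 1, 0, 0, 0, 0, 0, 0, 1])

```text
clock: 16.93
eef_pos: [693.3, 5.7, 121.2]
eef_rot: [-3.14, -0.609, 2.276]
wrist_force: [0.0, 0.0, -0.3]
finger_gap: 10.9
finger_force: 30.0
```

```bash
python3 - <<'E'
from h import *
n=np.array([.3742,-.4362,.8184]);K=np.array([662.9,40.1,52.8])
go(K+79.9*n,-n,[.764,.645,0])
s,m,p,d=snap("w11");T=Ro.from_euler("xyz",s["eef_rot"]).as_matrix();tip=s["eef_pos"]+69.9*T[:,2]
go(K+79.9*n,-n,[.764,.645,0])
print((tip-K)@np.c_[T[:,0],T[:,1],n]);c=proj(m,tip).astype(int);print(c)
x0,y0=257,160
cv2.imwrite("pics/k4.png",cv2.resize(p[y0:y0+75,x0:x0+100],(800,600),interpolation=cv2.INTER_CUBIC))
E
```

```text
clock 16.93 d cm [-0.05 -0.05 -0.3 ] rv [ 0.001  0.004 -0.002] | [693.3   5.7 121.2] [-0.18  1.02  0.7   0.39  1.89 -0.85] [ 0.   0.  -0.3] 10.9 30.0
clock 16.98 d cm [-0.05 -0.02 -0.28] rv [ 0.001  0.004 -0.002] | [693.3   5.5 121. ] [-0.18  1.02  0.7   0.39  1.89 -0.85] [ 0.7 -0.3  0.3] 10.5 30.0
[ 1.49717065  0.71068472 12.41676758]
[315 216]
```

View pics/k4.png

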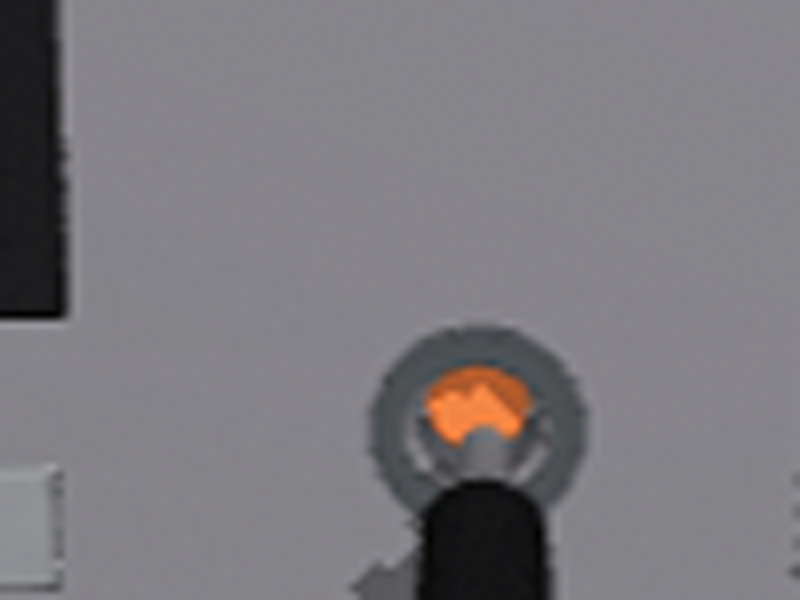

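>>> jog_arm(rows=[-0.05, -0.04, -0.25, 0.001, 0.004, 0, 1, -0.11, 0.13, -0.25, 0, 0, 0, 1, -0.11, 0.13, -0.25, 0, 0, 0, 1, -0.11, 0.13, -0.25, 0, 0, 0, 1, -0.11, 0.13, -0.25, 0, 0, 0, 1, -0.11, 0.13, -0.25, 0, 0, 0, 1, 0, 0, 0, 0, 0, 0, 1, 0, 0, 0, 0, 0, 0, 1])

```text
clock: 17.65
eef_pos: [686.9, 11.4, 104.8]
eef_rot: [-3.135, -0.614, 2.273]
wrist_force: [0.5, -1.1, 0.6]
finger_gap: 10.8
finger_force: 30.0
```

```bash
cat > e.py <<'E'
from h import *
n=np.array([.3742,-.4362,.8184]);K=np.array([662.9,40.1,52.8])
go(K+57.9*n,-n,[.764,.645,0])
s=manip.read_state();T=Ro.from_euler("xyz",s["eef_rot"]).as_matrix();tip=s["eef_pos"]+69.9*T[:,2]
print("tip x,y,e",((tip-K)@np.c_[T[:,0],T[:,1],n]).round(1),"F axial",s["wrist_force"]@n)
E
python3 e.py
```

```text
clock 17.65 d cm [-0.24  0.34 -0.46] rv [-0.    -0.002 -0.002] | [686.9  11.4 104.8] [-0.18  1.01  0.75  0.39  1.86 -0.86] [ 0.5 -1.1  0.6] 10.8 30.0
tip x,y,e [-0.7 -0.5 -5.9] F axial 1.1735953947509759
```

>>> jog_arm(rows=[-0.06, 0.08, -0.13, 0, 0, 0, 1, -0.06, 0.08, -0.13, 0, 0, 0, 1, -0.06, 0.08, -0.13, 0, 0, 0, 1, -0.06, 0.07, -0.13, 0, 0, 0, 1, 0, 0, 0, 0, 0, 0, 1, 0, 0, 0, 0, 0, 0, 1])

```text
clock: 18.15
eef_pos: [684.8, 14.2, 99.9]
eef_rot: [-3.136, -0.613, 2.273]
wrist_force: [1.5, -3.0, 2.8]
finger_gap: 10.4
finger_force: 30.0
```

```bash
python3 e.py
```

```text
clock 18.15 d cm [-0.02  0.06  0.03] rv [-0.    -0.001 -0.001] | [684.8  14.2  99.9] [-0.17  1.01  0.77  0.39  1.84 -0.86] [ 1.5 -3.   2.8] 10.4 30.0
tip x,y,e [ -0.6  -0.3 -11.9] F axial 4.143797991190509
```

>>> jog_arm(rows=[-0.03, 0.04, -0.07, 0, 0, 0, 1, -0.03, 0.04, -0.07, 0, 0, 0, 1, 0, 0, 0, 0, 0, 0, 1, 0, 0, 0, 0, 0, 0, 1, 0, 0, 0, 0, 0, 0, 1, 0, 0, 0, 0, 0, 0, 1, 0, 0, 0, 0, 0, 0, 1, 0, 0, 0, 0, 0, 0, 1, 0, 0, 0, 0, 0, 0, 1, 0, 0, 0, 0, 0, 0, 1, 0, 0, 0, 0, 0, 0, 1, 0, 0, 0, 0, 0, 0, 1, 0, 0, 0, 0, 0, 0, 1])

```text
clock: 19.23
eef_pos: [684.6, 14.6, 99.5]
eef_rot: [-3.137, -0.612, 2.273]
wrist_force: [4.4, -6.4, 9.2]
finger_gap: 10.4
finger_force: 30.0
```

```bash
python3 e.py
```

```text
clock 19.23 d cm [0.   0.03 0.07] rv [ 0.     0.    -0.001] | [684.6  14.6  99.5] [-0.17  1.01  0.77  0.39  1.84 -0.86] [ 4.4 -6.4  9.2] 10.4 30.0
tip x,y,e [ -0.6  -0.2 -12.4] F axial 12.008963673205098
```

The key is on its stop at 12 N, held for a second. Now I'm backing out along the axis.

>>> jog_arm(rows=[0, 0, 0, 0, 0, 0, 1, 0.19, -0.22, 0.41, 0, 0, 0, 1, 0.28, -0.33, 0.61, 0, 0, 0, 1, 0.37, -0.44, 0.82, 0, 0, 0, 1, 0.37, -0.44, 0.82, 0, 0, 0, 1, 0.37, -0.44, 0.82, 0, 0, 0, 1, 0.2, -0.2, 2, 0, 0, 0, 1, 0, 0, 3, 0, 0, 0, 1, 0, 0, 3, 0, 0, 0, 1, 0, 0, 0, 0, 0, 0, 1])

```text
clock: 20.07
eef_pos: [702.8, -5.5, 219.7]
eef_rot: [3.141, -0.607, 2.277]
wrist_force: [0.2, -0.1, 1.1]
finger_gap: 10.4
finger_force: 30.0
```

```bash
python3 - <<'E'
from h import *
go([558,285.0,225],[0,0,-1],[.764,.645,0])
E
```

```text
clock 20.07 d cm [-14.48  29.05   0.53] rv [-0.464 -0.392 -0.005] | [702.8  -5.5 219.7] [-0.19  1.01  0.5   0.42  2.09 -0.77] [ 0.2 -0.1  1.1] 10.4 30.0
```

>>> jog_arm(rows=[-0.96, 1.94, 0.04, -0.0309, -0.0261, 0, 1, -0.96, 1.94, 0.04, -0.0309, -0.0261, 0, 1, -0.96, 1.94, 0.04, -0.0309, -0.0261, 0, 1, -0.96, 1.94, 0.04, -0.0309, -0.0261, 0, 1, -0.96, 1.94, 0.04, -0.0309, -0.0261, 0, 1, -0.96, 1.94, 0.04, -0.0309, -0.0261, 0, 1, -0.96, 1.94, 0.04, -0.0309, -0.0261, 0, 1, -0.96, 1.94, 0.04, -0.0309, -0.0261, 0, 1, -0.97, 1.94, 0.04, -0.0309, -0.0261, 0, 1, -0.97, 1.94, 0.04, -0.0309, -0.0261, 0, 1, -0.97, 1.94, 0.04, -0.0309, -0.0261, 0, 1, -0.97, 1.94, 0.04, -0.0309, -0.0261, 0, 1, -0.97, 1.94, 0.04, -0.0309, -0.0261, 0, 1, -0.97, 1.94, 0.04, -0.0309, -0.0261, 0, 1, -0.97, 1.94, 0.04, -0.0309, -0.0261, 0, 1, 0, 0, 0, 0, 0, 0, 1, 0, 0, 0, 0, 0, 0, 1, 0, 0, 0, 0, 0, 0, 1])

```text
clock: 21.57
eef_pos: [557.3, 285.3, 219.0]
eef_rot: [-3.135, -0.008, 2.273]
wrist_force: [0.2, -0.4, -0.4]
finger_gap: 10.5
finger_force: 30.0
```

```bash
python3 - <<'E'
from h import *
go([558.3,284.7,150],[0,0,-1],[.764,.645,0])
s,m,p,d=snap("w12");W=cloud(m,d);P=W.reshape(-1,3)
m0,p0,d0=load("w9")
# stylus tip relative to tool: compare images before/after around the stylus
g0,g1=p0[150:300,290:345].sum(2).astype(int),p[150:300,290:345].sum(2).astype(int)
q=P[(abs(P[:,0]-557)<45)&(abs(P[:,1]-285)<45)&(P[:,2]<14)&(P[:,2]>6)];print("foot",np.percentile(q,[1,99],axis=0),q.mean(0))
s0=(W[...,2]>95)&(W[...,2]<260)&(np.linalg.norm(W[...,:2]-s["eef_pos"][:2],axis=-1)<14)
for z in(155,165,175,185,195,205,215,225):
    k=s0&(abs(W[...,2]-z)<4)
    if k.any():v,u=np.argwhere(k).T;print(z,k.sum(),u.mean().round(1),v.mean().round(1),W[k].mean(0).round(1))
E
```

```text
clock 21.57 d cm [ 0.1  -0.06 -6.9 ] rv [-0.001 -0.01  -0.001] | [557.3 285.3 219. ] [ 0.41  0.47  1.27  0.01  1.41 -0.29] [ 0.2 -0.4 -0.4] 10.5 30.0
foot [[524.03530845 251.7723438    6.11528091]
 [592.16512187 320.0661298   11.73931296]] [554.98379123 289.7053718    9.14751427]
155 22 317.1 215.8 [556.  288.2 155.2]
165 9 317.3 218.7 [555.9 288.6 162.6]
175 50 317.8 222.4 [554.9 290.4 175.8]
185 71 317.2 227.5 [554.8 290.  184.9]
195 82 317.6 233.4 [555.1 290.2 195. ]
205 95 317.1 239.5 [554.8 290.2 205. ]
215 218 315.4 244.1 [553.2 290.7 215. ]
225 261 314.1 251.5 [552.6 290.5 225.2]
```

>>> jog_arm(rows=[0.1, -0.06, -0.9, -0.001, -0.01, 0, 1, 0, 0, -1.5, 0, 0, 0, 1, 0, 0, -1.5, 0, 0, 0, 1, 0, 0, -1.5, 0, 0, 0, 1, 0, 0, -1.5, 0, 0, 0, 1, 0, 0, -1, 0, 0, 0, 1, 0, 0, -1, 0, 0, 0, 1, 0, 0, -0.8, 0, 0, 0, 1, 0, 0, -0.8, 0, 0, 0, 1, 0, 0, 0, 0, 0, 0, 1, 0, 0, 0, 0, 0, 0, 1])

```text
clock: 22.53
eef_pos: [558.2, 284.9, 114.0]
eef_rot: [3.141, 0.0, 2.273]
wrist_force: [0.8, 0.0, -0.3]
finger_gap: 10.9
finger_force: 30.0
```

>>> jog_arm(rows=[0, 0, -0.7, 0, 0, 0, 1, 0, 0, -0.7, 0, 0, 0, 1, 0, 0, -0.7, 0, 0, 0, 1, 0, 0, -0.6, 0, 0, 0, 1, 0, 0, -0.3, 0, 0, 0, 1, 0, 0, -0.2, 0, 0, 0, 1, 0, 0, 0, 0, 0, 0, 1, 0, 0, 0, 0, 0, 0, 1])

```text
clock: 23.2
eef_pos: [558.0, 284.8, 82.0]
eef_rot: [3.141, 0.0, 2.273]
wrist_force: [-1.1, -1.2, -1.3]
finger_gap: 10.9
finger_force: 30.0
```

>>> jog_arm(rows=[0, 0, -0.1, 0, 0, 0, 1, 0, 0, -0.1, 0, 0, 0, 1, 0, 0, -0.05, 0, 0, 0, 1, 0, 0, 0, 0, 0, 0, 1, 0, 0, 0, 0, 0, 0, 1])

```text
clock: 23.62
eef_pos: [558.3, 284.9, 79.9]
eef_rot: [3.141, 0.001, 2.273]
wrist_force: [-1.1, -4.5, 5.1]
finger_gap: 10.3
finger_force: 30.0
```

On the floor, so I'm letting go and rising clear.

>>> jog_arm(rows=[0, 0, 0, 0, 0, 0, 0.85, 0, 0, 0, 0, 0, 0, 0.75, 0, 0, 0, 0, 0, 0, 0.65, 0, 0, 0, 0, 0, 0, 0.65, 0, 0, 1, 0, 0, 0, 0.65, 0, 0, 2, 0, 0, 0, 0.65, 0, 0, 3, 0, 0, 0, 0.65, 0, 0, 3, 0, 0, 0, 0.65, 0, 0, 3, 0, 0, 0, 0.65, 0, 0, 3, 0, 0, 0, 0.65, -1, -1.5, 1, 0, 0, 0, 0.65, -1, -1.5, 0, 0, 0, 0, 0.65, -1, -1.5, 0, 0, 0, 0, 0.65, -1, -1.5, 0, 0, 0, 0, 0.65, 0, 0, 0, 0, 0, 0, 0.65, 0, 0, 0, 0, 0, 0, 0.65])

```text
clock: 24.95
eef_pos: [518.2, 224.7, 240.7]
eef_rot: [3.139, 0.001, 2.272]
wrist_force: [1.0, 0.1, -0.0]
finger_gap: 32.9
finger_force: 0.0
```

```bash
python3 - <<'E'
from h import *
s,m,p,d=snap("w13");W=cloud(m,d);print(s["clock"],s["eef_pos"],s["finger_gap"])
hsv=cv2.cvtColor(p,cv2.COLOR_BGR2HSV).astype(int);H,S,V=hsv[...,0],hsv[...,1],hsv[...,2]
O=(H<22)&(S>120)&(V>100)&(np.linalg.norm(W-[557,285,137],axis=-1)<25);print("end",O.sum(),np.median(W[O],0),W[O][:,2].max())
X,Y=np.array([-.645,.764,0]),np.array([-.764,-.645,0]);Q=W-[550.8,97.4,0]
M=(Q[...,2]>136)&(Q[...,2]<148)&(abs(Q@X)<30)&(abs(Q@Y)<9);q=Q[M];print("glass",len(q),np.median(q,0) if len(q) else 0)
for n in("top",):
  p,d=manip.camera(n);cv2.imwrite("pics/end.png",cv2.resize(p[140:260,190:420],(800,417),interpolation=cv2.INTER_CUBIC))
E
```

```text
24.95 [518.16296675 224.74384994 240.69171223] 32.8644094783317
end 138 [557.56856352 285.97813896 139.59193114] 141.78638611743762
glass 0 0
```

View pics/end.png

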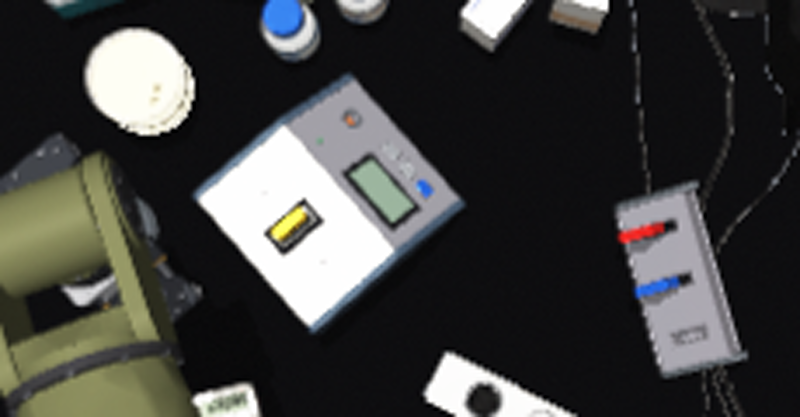

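The yellow glass stands centred in the slot at (293,226), and red and blue are still in the block. The stylus end measures (557.6,286.0,139.6), the same spot as at the start.

```bash
python3 -c "
from cell import manip
print(manip.sign_off())"
```

```text
the job is handed in; nothing more can be done
None
```

I handed the job in at about 25 s: the yellow glass is seated in the photometer's slot, the orange key was held on its stop for about a second, and the stylus is back tip down in its stand, though sign-off returned no verdict.

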